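Put the microscope's joystick handset away in its cradle

TASK

The microscope's joystick handset stands upright in the black parking cup. Take it out, lay it on its back on the bare bench and let go, then take it again by its narrow waist and set it gently, joystick facing up and joystick end at the tall backplate, fully down in the dark steel cradle. Finally swing the cradle's keeper arm all the way across the handset, and leave the jar, vial and canister where they stand.

Things in the scene. Friction and masses are not known exactly. Their poses are not given: they have to be found in the camera images.
- handset: White joystick handset, 140 x 50 x 28 mm, about 0.2 kg, standing foot down in the cup at the start. Origin: centre of its foot end; z runs from foot to head, x points out of its face (joystick side), y across its width. Back at x = -14 mm, face at +14 mm. Foot block (z 0-45 mm) and head block (z 95-140 mm) are 50 mm wide; the waist between is 36 mm wide.
- handset_mid (a point): Centre of the handset's waist and body (z = 70 mm, mid-width, mid-thickness); axes as the handset.
- joystick (a point): Tip of the black joystick, which stands 18 mm out of the handset's face near its head (z = 117 mm). The dark display is at the other, foot end.
- cup: Black parking cup fixed to the bench: open-topped pocket, inside 34 mm (x) by 56 mm (y), floor 5 mm and rim 45 mm above the bench, on a flange 84 x 100 x 5 mm. Origin: centre of its underside; z up. The handset stands in it with the same axes, its head 145 mm above the bench.
- cradle: Dark steel cradle fixed to the bench, 158 (x) by 66 mm (y). Origin: centre of its underside; +x points to the tall backplate (51 mm high), z up. Base top at 8 mm. Two 25 mm high cheeks at each end (48-76 mm from the centre), 55.6 mm between them; a 25 mm wall at the foot end, 146.6 mm from the backplate. Sides open in the middle 96 mm for fingers.
- cradle_seat (a point): Where the middle of the seated handset belongs: 22 mm above the bench over the cradle's origin; axes as the cradle.
- keeper (a joint): Angle (rad) of the keeper, a bright aluminium bar 12 mm wide, 40-48 mm above the bench. 0: closed, at a stop, bar along cradle -y across the handset's foot, 4 mm clear of it; grows clockwise from above, up to 1.8; at 1.57 bar along cradle -x, clear of the seat. Stays where left; under 1 N at the knob moves it.
- keeper_pivot (a point): Vertical axis on which the keeper turns, at cradle x = -40, y = +42 mm, 40 mm above the bench, on a 12 mm post.
- keeper_knob (a point): Round black knob standing on the keeper arm's free end, 65 mm from the pivot, 16 mm in diameter, from 48 to 76 mm above the bench; the point is 62 mm above the bench on its axis.
- bottle: Clear glass jar with a blue cap, 66 mm in diameter, 100 mm tall, standing loose; origin at the centre of its underside. Leave alone.
- vial: Amber vial with a black cap, 28 mm in diameter, 60 mm tall, standing loose; origin at the centre of its underside. Leave alone.
- canister: Grey objective canister with a wider lid, 44 mm in diameter, 65 mm tall, standing loose; origin at the centre of its underside. Leave alone.

How it is judged:
By the outcome, as a careful person would: the job done as asked, in the order asked, and still so for the second after the job is handed in, with the robot touching nothing.
It also fails if it takes over 72 s, if anything falls off the work surface, if the arm or the gripper's body presses on something with over 40 N, if the wrist force passes 120 N, or if a joint passes its speed limit or range.

ROBOT

A 7-joint arm with a two-finger parallel gripper is mounted at the origin on the work surface. World frame = base frame: x ahead of the robot, y to its left, z up, the work surface at z = 0. Lengths are in m, angles in rad, forces in N, time in s.
With the tool pointing down it reaches from about 0.425 to 0.825 m from the base axis. Payload 3.6 kg.
Tool frame: the origin (TCP) lies on the centre line of the jaws, within the pads' length; the fingertips stand 8 mm ahead of it and the grasp point (between the pads) lies 11 mm behind it; z points along the fingers, y is the line along which they close (so a half turn about z gives the same grasp; the last joint's range is limited). The gripper opens to 85 mm and grips with 20 to 120 N. Pads are 22 mm wide; open, the fingers measure 114 mm over their backs; the gripper's body (76 mm by 85 mm) begins 54 mm behind the grasp point. The pads swing forward as they close: fully open they stand 13 mm farther back than shut.
Start: joints at [-1.24, 0.615, -0.013, 1.423, 0.008, 1.103, -0.04], TCP at [0.228, 0.609, 0.239] pointing down, gripper open.
Joint ranges: [-3.12, 3.12], [-0.3, 2.06], [-1.34, 1.32], [0.26, 2.42], [-1.36, 4.5], [0.01, 1.98], [-2.84, 2.84]. Speed limits (rad/s): [2.79, 2.79, 3.14, 3.14, 3.14, 3.14, 3.14].

INTERFACE

Orientations are given as a unit quaternion [x, y, z, w].
In Python, from station import manip, fingers, optics gives the robot as it stands. Calls block until the motion is done:
- manip.movep(position, orientation): joint-space move of the TCP to a pose.
- manip.servo_line(position, rot=None, max_speed=0.15, max_force=None): straight line of the TCP; rot=None keeps the orientation; max_speed is the mean speed in m/s. With max_force (N) it stops when the force on the tool has changed by that much, and returns True; else False.
- manip.movej(angles): joint-space move.
- fingers.command_gripper(opening): opening from 0.0 (shut) to 1.0 (fully open); the grip force is fixed at half the most; returns when the fingers have stopped.
- manip.dwell(seconds).
- manip.inverse_kinematics(position, orientation): joint angles nearest the present ones, or None.
- manip.get_obs(): the state.
- optics.capture(name): name is "side" or "top"; returns a dict with "frame" (480x640x3 uint8, blue, green, red), "mtx" (3x3 intrinsics, pixels), "k1" (the pictures are not rectified: a ray, as slopes to the right and down, at radius r is drawn at 1 + k1 r^2 times it, then the intrinsics apply), "extrinsics" (4x4, takes a point from camera to world coordinates). Camera axes: x right, y down, z forward; pixel columns grow to the right and rows downward; lengths in m; the calibration is good to about 2 mm. A picture is of the moment at which its call begins. There is no depth.
A pose or a line that the arm cannot do raises manip.PlanningError and nothing moves.
- manip.close_job(): hands the job in; it is judged then, once.
The state is a dict: "time_s": time; "joint_pos": joint angles; "joint_velocities": joint speeds; "tau": joint torques, N m; "position": TCP position; "tcp_rot": TCP orientation; "contact_force": force on the tool from outside, world axes, zero at the start; "torque": the same for the moment, N m; "width": opening from 0.0 (shut) to 1.0 (fully open); "grip_force": force on a finger pad.
Only numpy, scipy, OpenCV 4.12 (cv2) and the standard library are available. Lean on these libraries where they do the work, as an engineer would, in place of code of your own. Each camera call takes 0.05 s, during which the arm holds its last target. There are 200 camera calls.

## Working session

There is one attempt and no reset: what is moved stays moved. The work goes in short steps, each a Python script; the robot and the scene stay as the last script left them, time stands still between calls to the robot, and variables do not carry over. Pictures are saved under pics/ and viewed, at most 10 in all, crops included, and the job is handed in when it is done.

```bash
ls; mkdir -p pics
python3 - <<'E'
from station import manip, fingers, optics
import cv2
for n in("side","top"):
    c=optics.capture(n); cv2.imwrite(f"pics/{n}0.png",c["frame"]); print(n,c["mtx"],c["k1"],c["extrinsics"].round(4))
print(manip.get_obs())
E
```

```text
pics
side [[582.79479015   0.         315.54164841]
 [  0.         582.79479015 240.27415707]
 [  0.           0.           1.        ]] -0.16086920525240753 [[ 0.9901 -0.0795  0.1156  0.5082]
 [-0.1393 -0.6534  0.7441 -0.7639]
 [ 0.0164 -0.7528 -0.658   0.8697]
 [ 0.      0.      0.      1.    ]]
top [[527.11528047   0.         320.92039913]
 [  0.         527.11528047 241.83580278]
 [  0.           0.           1.        ]] -0.04408529983615036 [[-0.0252 -0.9772  0.2106  0.3736]
 [-0.9997  0.0253 -0.0023  0.0911]
 [-0.0031 -0.2106 -0.9776  1.3184]
 [ 0.      0.      0.      1.    ]]
{'time_s': 0.1, 'joint_pos': array([-1.23949329,  0.61581599, -0.01265906,  1.42475807,  0.0080516 ,
        1.1034287 , -0.04041123]), 'joint_velocities': array([ 0.0001584 , -0.00162858,  0.00014681, -0.00346142,  0.00029007,
       -0.00017647, -0.00082404]), 'tau': array([ 1.96411806e-03, -4.70386791e+01,  2.60299221e-01, -1.71570861e+01,
        1.00669023e-02,  5.87287956e-03, -1.19507314e-05]), 'position': array([0.22735683, 0.60820865, 0.23825164]), 'tcp_rot': array([ 1.77915502e-01,  9.84045059e-01, -1.15894539e-03, -2.28397573e-04]), 'contact_force': array([-0.3346696 , -0.08993342, -0.46099043]), 'torque': array([-0.02420794, -0.01281583,  0.01177274]), 'grip_force': 0.0, 'width': 1.0033457904330734}
```

View pics/side0.png

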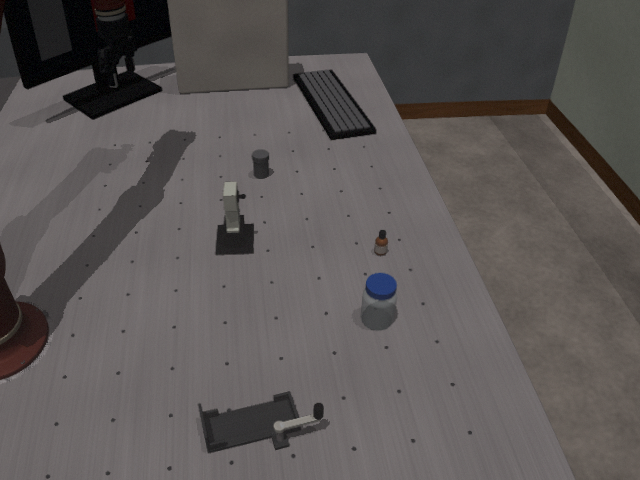

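View pics/top0.png

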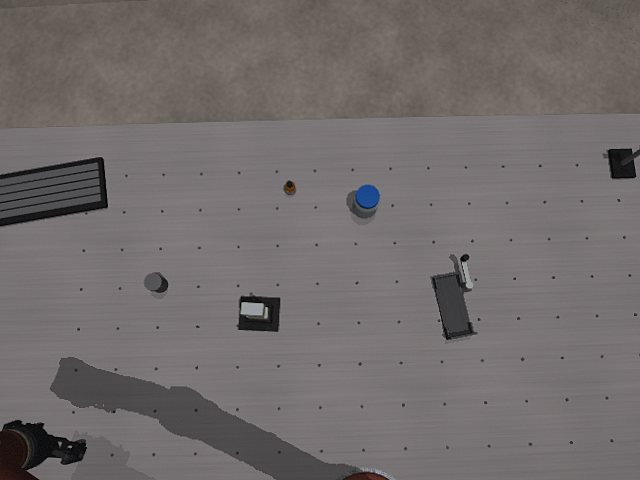

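Side shows the cup and handset at about (235,240)/(231,185), the cradle at (250,425), with the backplate on the left and the keeper knob at (318,411). Top shows the cup at (259,314), the cradle at (453,305) and the knob at (464,258). Next I'll make enlarged crops.

```bash
cat > hp.py <<'E'
import numpy as np, cv2
from scipy.optimize import least_squares
from scipy.spatial.transform import Rotation as R
def project(c,P):
    T=np.linalg.inv(c["extrinsics"]); p=np.atleast_2d(P)@T[:3,:3].T+T[:3,3]
    return cv2.projectPoints(p,np.zeros(3),np.zeros(3),c["mtx"],np.array([c["k1"],0,0,0.]))[0][:,0]
def ray(c,uv):
    n=cv2.undistortPointsIter(np.array([[uv]],float),c["mtx"],np.array([c["k1"],0,0,0.]),None,None,(3,50,1e-10))[0,0]
    return c["extrinsics"][:3,3], c["extrinsics"][:3,:3]@np.array([n[0],n[1],1.])
def onplane(c,uv,z):
    o,d=ray(c,uv); return o+d*(z-o[2])/d[2]
def tri(obs):
    A=[];b=[]
    for c,uv in obs:
        o,d=ray(c,uv); d=d/np.linalg.norm(d); M=np.eye(3)-np.outer(d,d); A.append(M); b.append(M@o)
    return np.linalg.lstsq(np.vstack(A),np.hstack(b),rcond=None)[0]
def crop(f,x,y,w,h,s):
    I=cv2.resize(f[y:y+h,x:x+w],None,fx=s,fy=s,interpolation=cv2.INTER_CUBIC)
    I=cv2.convertScaleAbs(I,alpha=1.6,beta=10)
    for u in range(-(-x//10)*10,x+w,10):
        cv2.line(I,((u-x)*s,0),((u-x)*s,4),(0,255,255),1); cv2.putText(I,str(u),((u-x)*s,14),0,.33,(0,255,255))
    for v in range(-(-y//10)*10,y+h,10):
        cv2.line(I,(0,(v-y)*s),(4,(v-y)*s),(0,255,255),1); cv2.putText(I,str(v),(6,(v-y)*s+4),0,.33,(0,255,255))
    return I
def td(yaw):  # tool down, tool y axis (closing) at angle yaw from world x
    y=np.array([np.cos(yaw),np.sin(yaw),0]); z=np.array([0,0,-1.]); x=np.cross(y,z)
    return R.from_matrix(np.c_[x,y,z]).as_quat()
E
python3 - <<'E'
import cv2,numpy as np
from hp import *
s=cv2.imread("pics/side0.png");t=cv2.imread("pics/top0.png")
a=np.hstack([crop(s,190,175,66,50,6)[:300,:396],crop(s,195,385,134,75,3)[:225,:396].copy() if 0 else cv2.copyMakeBorder(crop(s,195,385,134,70,3)[:, :404],0,90,0,2,0)])
A=np.zeros((600,800,3),np.uint8)
A[:300,:325]=crop(s,205,178,65,60,5); A[:300,325:325+469]=crop(s,194,385,134,75,7)[:300,:469] if 0 else cv2.copyMakeBorder(crop(s,195,387,134,67,3),0,99,0,67,0)
p=crop(t,230,285,60,55,5);A[300:575,:300]=p
p=crop(t,420,248,66,100,3);A[300:600,320:518]=p
cv2.imwrite("pics/c0.png",A)
E
```

```text
(no output)
```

View pics/c0.png

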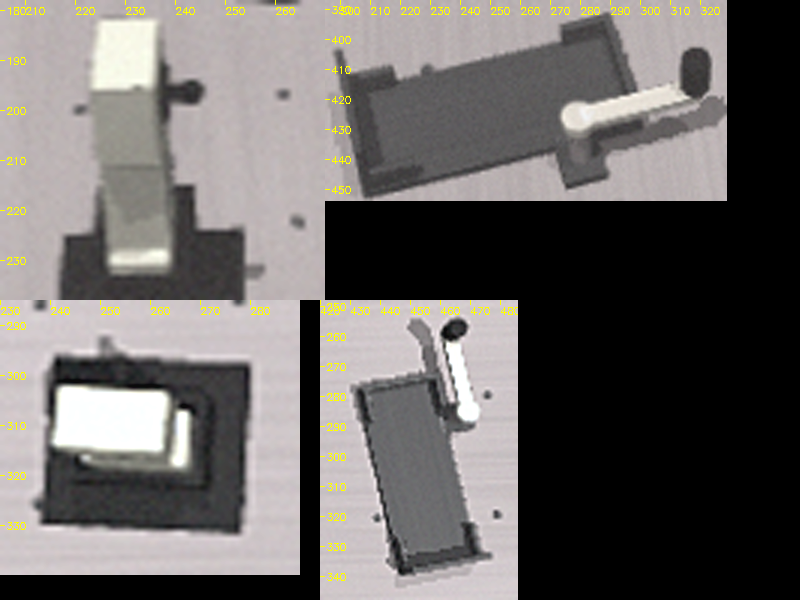

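The crops show handset head-top corners in top at (240.4,302), (264,303), (263.6,315.4) and (240.4,315). The side view has them at (224.4,182), (237,181.6), (223.4,195.6) and (236.6,195.2). The joystick points right, which is world +x. The cradle backplate is on the robot side, the keeper pivot is at top (469,284.7) / side (278.7,425.3), and the knob is at top (465,257) / side (318.3,412).

```bash
cat > meas.py <<'E'
from station import manip, fingers, optics
from hp import *
np.set_printoptions(precision=4,suppress=True)
S=optics.capture("side");T=optics.capture("top")
head=[tri([(T,a),(S,b)]) for a,b in [((240.4,302),(224.4,182)),((264,303),(237,181.6)),((263.6,315.4),(236.6,195.2)),((240.4,315),(223.4,195.6))][:0]]
# side: far edge = +y ; top image left=+y, up=+x
cor={'+x+y':((240.4,302),(237,181.6)),'-x+y':((240.4,315),(224.4,182)),'+x-y':((264,303),(236.6,195.2)),'-x-y':((263.6,315.4),(223.4,195.6))}
for k,(a,b) in cor.items(): print('head',k,tri([(T,a),(S,b)]))
print('flange top',[onplane(T,u,.005) for u in [(240,296),(280,298),(278,331),(238,329.6)]])
print('pivot',tri([(T,(469,284.7)),(S,(278.7,425.3))]),'knob',tri([(T,(465,257)),(S,(318.3,408))]))
# cradle silhouettes, both views
def box(x0,x1,y0,y1,z0,z1): return np.array([[x,y,z] for x in(x0,x1) for y in(y0,y1) for z in(z0,z1)])
def sil(c,boxes,pose,k=8,win=None):
    x,y,th=pose; u0,v0,w,h=win; m=np.zeros((h*k,w*k),np.uint8)
    Rz=R.from_euler('z',th).as_matrix()
    for b in boxes:
        p=(project(c,b@Rz.T+[x,y,0])-[u0-.5,v0-.5])*k-.5
        cv2.fillConvexPoly(m,cv2.convexHull(np.round(p*16).astype(np.int32)),255,shift=4)
    return cv2.resize(m,(w,h),interpolation=cv2.INTER_AREA)/255.
cr=[box(-.079,.079,-.033,.033,0,.008)]+[box(sx*.062-.014,sx*.062+.014,min(sy*.0278,sy*.033),max(sy*.0278,sy*.033),0,.025) for sx in(1,-1) for sy in(1,-1)]+[box(-.079,-.0733,-.033,.033,0,.025),box(.0733,.079,-.033,.033,0,.051)]
cup=[box(-.042,.042,-.05,.05,0,.005)]
from scipy.optimize import minimize
def fit(c,boxes,p0,win,thr,ign):
    u0,v0,w,h=win; g=cv2.cvtColor(c["frame"],cv2.COLOR_BGR2GRAY)[v0:v0+h,u0:u0+w].astype(float)
    m=np.clip((thr[1]-g)/(thr[1]-thr[0]),0,1); W=np.ones_like(m)
    for a,b,r,s in ign: W[max(0,b-v0):max(0,s-v0),max(0,a-u0):max(0,r-u0)]=0
    f=lambda q:(W*(sil(c,boxes,[p0[0]+q[0]*.01,p0[1]+q[1]*.01,p0[2]+q[2]*.1],win=win)-m)**2).sum()
    r=minimize(f,[0,0,0],method='Nelder-Mead',options=dict(initial_simplex=[[0,0,0],[1,0,0],[0,1,0],[0,0,1]],maxiter=300,xatol=1e-3))
    return [p0[0]+r.x[0]*.01,p0[1]+r.x[1]*.01,p0[2]+r.x[2]*.1],r.fun
if __name__=="__main__":
    for n,c in(("side",S),("top",T)):
        g=cv2.cvtColor(c["frame"],cv2.COLOR_BGR2GRAY); print(n,g[425,240] if n=="side" else g[310,452], g[440,160] if n=="side" else g[310,420])
    a=np.mean([onplane(T,u,.0) for u in [(431.7,276.3),(459,273),(445.7,338.7),(471.7,334.7)]],0); print('cradle guess',a)
    d=onplane(T,(458.7,336.7),0)-onplane(T,(445.3,274.6),0); th=np.arctan2(d[1],d[0])
    print(th)
    print(fit(T,cr,[a[0],a[1],th],(415,255,80,100),(40,85),[(450,255,480,294),(440,255,462,270)]))
    print(fit(S,cr,[a[0],a[1],th],(185,380,125,80),(40,85),[(268,412,330,460)]))
    print(fit(T,cup,[*np.mean([onplane(T,u,.005) for u in [(240,296),(280,298),(278,331),(238,329.6)]],0)[:2],-.03],(230,285,60,55),(30,85),[(236,300,272,320),(240,285,256,302)]))
E
python3 meas.py
```

```text
head +x+y [0.4948 0.2719 0.1399]
head -x+y [0.4668 0.2716 0.1413]
head +x-y [0.4917 0.2188 0.1429]
head -x-y [0.4642 0.2197 0.1437]
flange top [array([0.5234, 0.2936, 0.005 ]), array([0.516 , 0.1936, 0.005 ]), array([0.4347, 0.1994, 0.005 ]), array([0.4404, 0.2981, 0.005 ])]
pivot [ 0.5319 -0.2694  0.0463] knob [ 0.5967 -0.2591  0.0682]
side 50 107
top 63 118
cradle guess [ 0.4868 -0.2355  0.    ]
-3.0010458707159158
([np.float64(0.4864808232665063), np.float64(-0.23275076551654006), np.float64(-2.985130522020132)], np.float64(296.10749882523817))
([np.float64(0.4864935743220969), np.float64(-0.23597343006346905), np.float64(-2.9858616454554454)], np.float64(217.99367251911656))
([np.float64(0.4796604238926487), np.float64(0.24748826434862428), np.float64(-0.0733352041564205)], np.float64(15.657513797935314))
```

```bash
cat >> hp.py <<'E'
YAW=-0.07; HC=np.array([.4794,.2455,.005]); CYAW=-2.986
def stand(yaw): return R.from_euler('z',yaw).as_matrix()
def lying(h):   # head along heading h, face up
    z=np.array([np.cos(h),np.sin(h),0]); x=np.array([0,0,1.]); return np.c_[x,np.cross(z,x),z]
def G(a,flip):  # tool in handset; tilt a
    z=np.array([-np.sin(a),0,-np.cos(a)]); y=np.array([0,1.,0])*(-1 if flip else 1); return np.c_[np.cross(y,z),y,z]
def tool(Rh,a,flip,foot,p): return foot+Rh@np.array(p), R.from_matrix(Rh@G(a,flip)).as_quat()
E
python3 - <<'E'
from station import manip
from hp import *
np.set_printoptions(precision=2,suppress=True)
GP=[.003,0,.113]
for a in (30,40,45,50):
  for fl in (0,1):
    A=np.radians(a)
    print(a,fl)
    p,q=tool(stand(YAW),A,fl,HC,GP); print(' grasp',manip.inverse_kinematics(p,q)); 
    print(' lift ',manip.inverse_kinematics(p+[0,0,.08],q))
    for pos in([.62,0.03],[.65,.1],[.7,.05]):
        for h in (CYAW,-2.6,2.6):
            Rh=lying(h); foot=np.array([*pos,.014])-Rh@[0,0,.07]
            p,q=tool(Rh,A,fl,foot,GP); print(' lay',pos,h,manip.inverse_kinematics(p,q))
E
```

```text
30 0
 grasp [-0.28  0.83 -0.19  1.5  -0.12  1.28  1.11]
 lift  [-0.3   0.73 -0.17  1.44 -0.14  1.44  1.1 ]
 lay [0.62, 0.03] -2.986 None
 lay [0.62, 0.03] -2.6 [ 0.98  1.48 -1.15  2.33  2.98  0.75  0.01]
 lay [0.62, 0.03] 2.6 [-0.26  1.08 -0.39  2.28  2.11  1.44 -1.54]
 lay [0.65, 0.1] -2.986 [ 0.5   1.5  -1.16  2.4   2.85  1.57 -0.39]
 lay [0.65, 0.1] -2.6 [ 0.79  1.47 -1.15  2.29  2.97  0.88 -0.08]
 lay [0.65, 0.1] 2.6 [-0.49  1.04 -0.2   2.12  1.98  1.21 -1.5 ]
 lay [0.7, 0.05] -2.986 [ 0.64  1.47 -1.15  2.27  2.87  1.32 -0.3 ]
 lay [0.7, 0.05] -2.6 [ 0.87  1.44 -1.15  2.14  2.94  0.65 -0.02]
 lay [0.7, 0.05] 2.6 [-0.34  1.04 -0.2   2.07  2.09  1.17 -1.43]
30 1
 grasp [-0.74  0.91  0.66  1.52 -0.62  1.46 -1.52]
 lift  [-0.75  0.82  0.71  1.46 -0.57  1.6  -1.57]
 lay [0.62, 0.03] -2.986 None
 lay [0.62, 0.03] -2.6 [ 0.9   1.34 -0.97  2.33  3.24  0.76  2.81]
 lay [0.62, 0.03] 2.6 [-0.5   1.04 -0.04  2.28  2.15  1.17  1.41]
 lay [0.65, 0.1] -2.986 [ 0.5   1.5  -1.16  2.4   2.85  1.57  2.76]
 lay [0.65, 0.1] -2.6 [ 0.7   1.33 -0.96  2.29  3.16  0.87  2.75]
 lay [0.65, 0.1] 2.6 [-0.55 
[... 3699 characters left out ...]
grasp [-0.65  1.1   0.69  1.29 -0.66  1.87 -1.49]
 lift  [-0.59  0.97  0.56  1.25 -0.57  1.93 -1.62]
 lay [0.62, 0.03] -2.986 [ 0.46  1.   -0.77  2.34  2.62  0.88  2.44]
 lay [0.62, 0.03] -2.6 [ 0.66  1.   -0.77  2.24  2.9   0.46  2.7 ]
 lay [0.62, 0.03] 2.6 [-0.29  0.86 -0.15  2.2   2.07  0.75  1.77]
 lay [0.65, 0.1] -2.986 [ 0.3   1.   -0.77  2.25  2.49  0.88  2.44]
 lay [0.65, 0.1] -2.6 [ 0.49  1.01 -0.77  2.18  2.77  0.5   2.7 ]
 lay [0.65, 0.1] 2.6 [-0.37  0.88 -0.19  2.05  1.83  0.75  1.96]
 lay [0.7, 0.05] -2.986 [ 0.41  1.01 -0.77  2.13  2.49  0.73  2.59]
 lay [0.7, 0.05] -2.6 [ 0.75  1.23 -1.15  2.03  2.17  0.59 -2.73]
 lay [0.7, 0.05] 2.6 [-0.26  0.89 -0.17  1.98  1.87  0.69  2.06]
```

Run:
```python
from station import manip,fingers,optics
from hp import *
np.set_printoptions(precision=3,suppress=True)
A=np.radians(45); GP=[.003,0,.113]
p,q=tool(stand(YAW),A,0,HC,GP); zt=R.from_quat(q).as_matrix()[:,2]
manip.movep(p-.10*zt+[0,0,.06],q)
manip.servo_line(p-.10*zt)
hit=manip.servo_line(p,max_speed=.1,max_force=12); print('hit',hit)
fingers.command_gripper(0.0)
o=manip.get_obs(); print(o['width'],o['grip_force'],o['position']-p,o['contact_force'])
manip.servo_line(p+[0,0,.03],max_speed=.06,max_force=25)
o=manip.get_obs(); print(o['contact_force'])
manip.servo_line(p+[0,0,.15],max_speed=.15)
o=manip.get_obs(); print(o['width'],o['grip_force'],o['contact_force'],o['time_s'],o['joint_pos'])
for n in("side","top"): cv2.imwrite(f"pics/{n}1.png",optics.capture(n)["frame"])
cur=o['joint_pos']
for h in np.arange(-3.1,3.2,.3):
    Rh=lying(h)
    for z in (.014,):
        foot=np.array([.6,.04,z])-Rh@[0,0,.07]; P,Q=tool(Rh,A,0,foot,GP); j=manip.inverse_kinematics(P,Q); P[2]+=.15; j2=manip.inverse_kinematics(P,Q)
        if j is not None: print(round(h,2),j,abs(j-cur).max(),j2 if j2 is None else abs(j2-j).max())
s=cv2.imread("pics/side1.png")
cv2.imwrite("pics/c1.png",crop(s,150,60,160,150,4))
```

```text
hit False
0.5718356418965295 62.35071659088135 [0. 0. 0.] [0.212 0.886 1.724]
[-0.36   0.756 -2.16 ]
0.5696683110131501 62.032742500305176 [ 0.06  -0.726 -1.458] 5.7333 [-0.25   0.807 -0.212  1.217 -0.216  1.826  1.068]
-2.5 [ 0.906  1.271 -1.147  2.273  2.509  0.592  0.247] 2.725299161231576 0.4471157281910192
-2.2 [ 0.965  1.263 -1.132  2.091  1.756  0.27   1.255] 1.972229969718052 1.302112119034095
-1.9 [ 0.959  1.301 -1.161  1.88   0.726  0.462  2.509] 1.4411178662361501 0.556590270807983
-1.6 [-0.098  1.138  0.749  1.693 -1.358  1.525 -1.854] 2.921717944257699 0.3834551537083788
-1.3 [-0.174  1.27   0.94   1.473 -1.307  1.78  -1.764] 2.8322360546168017 0.2296916421968962
-1.0 [-0.182  1.317  0.94   1.259 -1.179  1.866 -1.69 ] 2.7583451621916732 0.2680882841069099
-0.7 [-0.203  1.361  0.94   1.064 -1.058  1.941 -1.592] 2.659462075533309 0.3812180158688456
-0.4 [-0.195  1.345  0.75   0.906 -0.793  1.919 -1.534] 2.601676845559392 0.5717392055427073
-0.1 [-0.258  1.371  0.749  0.813 -0.652  1.946 -1.365] 2.432833735591628 None
0.2 [-0.336  1.364  0.707  0.807 -0.47   1.895 -1.183] 2
[... 158 characters left out ...]
.581 -0.831] 1.8987192411435325 0.1844602596651752
1.1 [-0.656  1.216  0.623  1.232 -0.011  1.344 -0.7  ] 1.7676297782947277 0.1971335093924993
1.4 [-0.763  1.154  0.622  1.445  0.113  1.073 -0.597] 1.6644600449980627 0.2252539748130542
1.7 [-0.872  1.109  0.66   1.668  0.224  0.767 -0.507] 1.574878045185829 0.2684066628814272
2.0 [-0.976  1.096  0.741  1.891  0.339  0.417 -0.433] 1.5011913765018394 0.3269775393399369
2.3 [ 0.13   1.279 -1.153  2.069  1.81   1.795 -1.174] 2.2419612427883315 1.9550342080732124
2.6 [ 0.13   1.148 -0.963  2.258  2.     1.539 -1.134] 2.2158934363958798 1.197721587931249
2.9 [ 0.35   1.284 -1.154  2.393  2.259  1.629 -0.813] 2.4758404287163285 0.49734862223464793
```

View pics/c1.png

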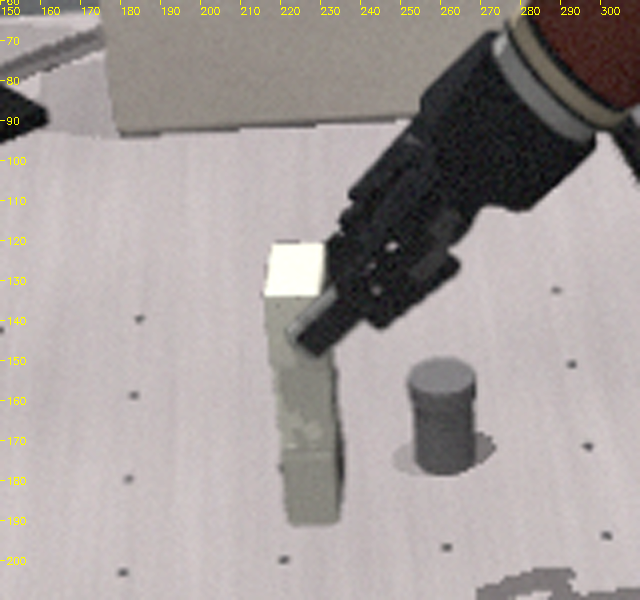

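The handset hangs upright and straight in the jaws, foot bottom at about (228,190), with the fingertip mid-thickness on the head block. Now lay it with its head toward +y.

Run:
```python
from station import manip,fingers,optics
from hp import *
np.set_printoptions(precision=3,suppress=True)
A=np.radians(45); GP=[.003,0,.113]; Rh=lying(1.7)
P,Q=tool(Rh,A,0,np.array([.6,.04,.014])-Rh@[0,0,.07],GP)
manip.movep(P+[0,0,.18],Q)
manip.servo_line(P+[0,0,.03],max_speed=.12)
o=manip.get_obs(); print(o['contact_force'],o['joint_pos'])
hit=manip.servo_line(P-[0,0,.006],max_speed=.025,max_force=4)
o=manip.get_obs(); print(hit,o['position']-P,o['contact_force'],o['torque'],o['width'])
fingers.command_gripper(0.75)
zt=R.from_quat(Q).as_matrix()[:,2]
manip.servo_line(o['position']-.12*zt,max_speed=.1)
o=manip.get_obs();print(o['contact_force'],o['time_s'])
fr={}
for n in("side","top"): fr[n]=optics.capture(n)["frame"];cv2.imwrite(f"pics/{n}2.png",fr[n])
u=project(optics.capture("side"),[.6,.04,.014])[0].astype(int);v=project(optics.capture("top"),[.6,.04,.014])[0].astype(int);print(u,v)
a=crop(fr["side"],u[0]-45,u[1]-55,90,110,4);b=crop(fr["top"],v[0]-45,v[1]-55,90,110,4)
cv2.imwrite("pics/c2.png",np.hstack([a,b]))
```

```text
[-0.557  0.079 -2.318] [-0.797  1.012  0.513  1.667  0.417  0.847 -0.646]
True [-0.     0.     0.002] [-0.349  0.299  3.664] [ 0.295  0.187 -0.086] 0.5715083406165811
[-0.378  0.152 -0.063] 11.3333
[298 295] [340 262]
```

View pics/c2.png

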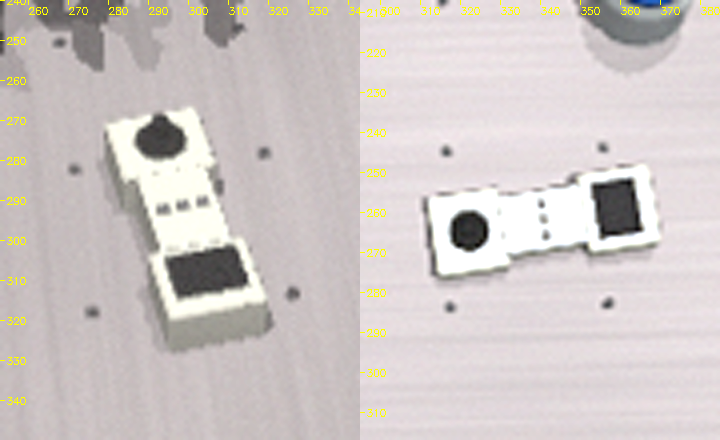

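```bash
sed -i 's/^if __name__=="__main__":/def main():/' meas.py; sed -i '/^head=\|^cor=\|^for k,(a\|^print(/d' meas.py; sed -i 's/^S=optics.*//' meas.py
cat >> meas.py <<'E'
def face(z): return [box(-.07,-.025,-.025,.025,z-.0002,z),box(-.03,.03,-.018,.018,z-.0002,z),box(.025,.07,-.025,.025,z-.0002,z)]
def gfit(c,boxes,p0,win,lo,hi,ign=(),fill=False,save=None):
    u0,v0,w,h=win; g=cv2.cvtColor(c["frame"],cv2.COLOR_BGR2GRAY)[v0:v0+h,u0:u0+w]
    if fill: g=cv2.morphologyEx(g,cv2.MORPH_CLOSE,np.ones((3,3),np.uint8))
    m=np.clip((g.astype(float)-lo)/(hi-lo),0,1)
    if fill:
        cs,_=cv2.findContours((m>.5).astype(np.uint8),cv2.RETR_EXTERNAL,cv2.CHAIN_APPROX_NONE); k=max(cs,key=cv2.contourArea)
        f=np.zeros(m.shape,np.uint8); cv2.drawContours(f,[k],-1,1,-1); e=cv2.erode(f,np.ones((3,3),np.uint8)); m=np.where(e>0,1,m)*cv2.dilate(f,np.ones((3,3),np.uint8))
    W=np.ones_like(m)
    for a,b,r,s in ign: W[max(0,b-v0):max(0,s-v0),max(0,a-u0):max(0,r-u0)]=0
    f=lambda q:(W*(sil(c,boxes,[p0[0]+q[0]*.01,p0[1]+q[1]*.01,p0[2]+q[2]*.1],win=win)-m)**2).sum()
    r=minimize(f,[0,0,0],method='Nelder-Mead',options=dict(initial_simplex=[[0,0,0],[1,0,0],[0,1,0],[0,0,1]],maxiter=300,xatol=1e-3))
    q=np.array(p0)+r.x*[.01,.01,.1]
    if save is not None:
        s=sil(c,boxes,q,win=win); V=np.dstack([m*W,np.zeros_like(m),s])*255; cv2.imwrite(save,cv2.resize(V,None,fx=4,fy=4,interpolation=cv2.INTER_NEAREST))
    return q,r.fun
E
python3 - <<'E'
from meas import *
S=optics.capture("side");T=optics.capture("top")
for n,c,w in(("S",S,(250,240,100,110)),("T",T,(300,215,90,110))):
    g=cv2.cvtColor(c["frame"],cv2.COLOR_BGR2GRAY)
    q=project(c,[.6,.04,.028])[0].astype(int); print(n,'face',g[q[1]-3:q[1]+4,q[0]-6:q[0]+7].max(),'bench',np.median(g[w[1]:w[1]+w[3],w[0]:w[0]+w[2]]))
print('hT',gfit(T,face(.028),[.6,.04,1.7],(300,230,90,60),125,225,fill=True,save='pics/hT.png'))
print('hS',gfit(S,face(.028),[.6,.04,1.7],(250,240,100,110),125,225,fill=True,save='pics/hS.png'))
c0=[.4866,-.235,-2.986]
print('cT',gfit(T,cr,c0,(425,262,58,85),115,65,[(448,255,490,294)],save='pics/cT.png'))
print('cS',gfit(S,cr,c0,(190,382,110,80),105,52,[(268,405,330,460)],save='pics/cS.png'))
I=[cv2.imread(f'pics/{k}.png') for k in('hT','hS','cT','cS')]
def put(ims):
    h=max(i.shape[0] for i in ims); return np.hstack([cv2.copyMakeBorder(i,0,h-i.shape[0],0,4,0) for i in ims])
a,b=put(I[:2]),put(I[2:]); w=max(a.shape[1],b.shape[1])
V=np.vstack([cv2.copyMakeBorder(k,0,4,0,w-k.shape[1],0) for k in(a,b)]); s=min(800/V.shape[1],600/V.shape[0]); cv2.imwrite('pics/fit.png',cv2.resize(V,None,fx=s,fy=s,interpolation=cv2.INTER_AREA))
E
```

```text
S face 157 bench 114.0
T face 180 bench 133.0
hT (array([0.601 , 0.0407, 1.702 ]), np.float64(631.2397950019224))[ WARN:0@1.901] global loadsave.cpp:1063 imwrite_ Unsupported depth image for selected encoder is fallbacked to CV_8U.
Traceback (most recent call last):
  File "meas.py", line 40, in gfit
    cs,_=cv2.findContours((m>.5).astype(np.uint8),cv2.RETR_EXTERNAL,cv2.CHAIN_APPROX_NONE); k=max(cs,key=cv2.contourArea)
                                                                                              ~~~^^^^^^^^^^^^^^^^^^^^^^^^
ValueError: max() iterable argument is empty
```

```bash
cat > fitall.py <<'E'
from meas import *
S=optics.capture("side");T=optics.capture("top")
print('hT',gfit(T,face(.028),[.6,.04,1.7],(300,230,90,60),140,178,fill=True,save='pics/hT.png'))
print('hS',gfit(S,face(.028),[.6,.04,1.7],(250,240,100,110),118,155,fill=True,save='pics/hS.png'))
c0=[.4866,-.235,-2.986]
print('cT',gfit(T,cr,c0,(425,262,58,85),118,65,[(448,255,490,294)],save='pics/cT.png'))
print('cS',gfit(S,cr,c0,(190,382,110,80),107,52,[(268,405,330,460)],save='pics/cS.png'))
I=[cv2.imread(f'pics/{k}.png') for k in('hT','hS','cT','cS')]
def put(ims):
    h=max(i.shape[0] for i in ims); return np.hstack([cv2.copyMakeBorder(i,0,h-i.shape[0],0,4,0) for i in ims])
a,b=put(I[:2]),put(I[2:]); w=max(a.shape[1],b.shape[1])
V=np.vstack([cv2.copyMakeBorder(k,0,4,0,w-k.shape[1],0) for k in(a,b)]); s=min(800/V.shape[1],600/V.shape[0]); cv2.imwrite('pics/fit.png',cv2.resize(V,None,fx=s,fy=s,interpolation=cv2.INTER_AREA))
E
python3 fitall.py 2>/dev/null
```

```text
hT (array([0.6011, 0.0406, 1.7023]), np.float64(65.46053402643986))
hS (array([0.6005, 0.0382, 1.7058]), np.float64(173.04628304728553))
cT (array([ 0.4862, -0.2327, -2.9799]), np.float64(36.62332834442595))
cS (array([ 0.4863, -0.2358, -2.9848]), np.float64(43.446825473991254))
```

View pics/fit.png

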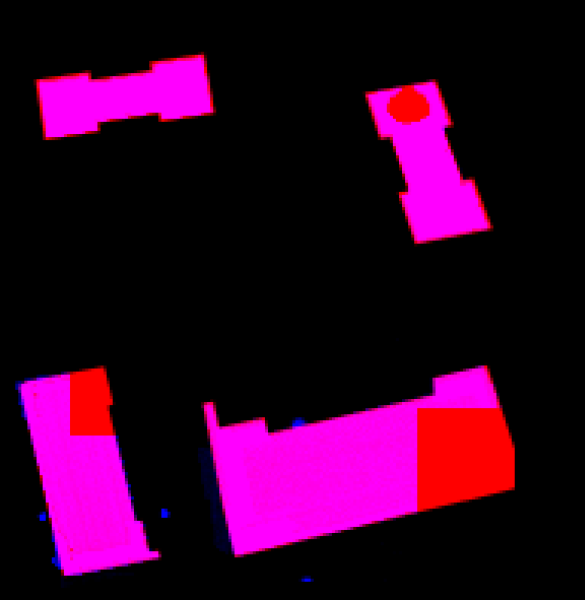

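Fits agree tightly in both views: handset at about (0.6008,0.0394), heading 1.704; cradle at about (0.4863,-0.2343), heading -2.982. The cradle-minus-handset offset matches between views to 0.7 mm. Now regrasp at the waist and hover over the cradle to check.

```bash
cat > regrasp.py <<'E'
from meas import *
h=np.array([.6008,.0394]); hy=1.704; c=np.array([.48625,-.2343]); d=-2.982-hy+2*np.pi
best=None
for y0 in(hy-np.pi/2,hy+np.pi/2):
    a=manip.inverse_kinematics([*h,.012],td(y0)); b=manip.inverse_kinematics([*c,.046],td(y0+d)); print(a,b)
    if a is not None and b is not None and (best is None or abs(b[6])+abs(a[6])<best[0]): best=(abs(b[6])+abs(a[6]),y0)
y0=best[1]; print('y0',y0)
o=manip.get_obs(); manip.servo_line(o['position']+[0,0,.06],max_speed=.2)
manip.movep([*h,.12],td(y0)); manip.servo_line([*h,.04],max_speed=.12)
hit=manip.servo_line([*h,.012],max_speed=.05,max_force=10)
o=manip.get_obs();print('hit',hit,o['position'],o['contact_force'])
if hit: raise SystemExit
fingers.command_gripper(0.0)
o=manip.get_obs();print(o['width'],o['grip_force'],o['contact_force'])
manip.servo_line([*h,.14],max_speed=.12)
manip.movep([*c,.14],td(y0+d))
manip.servo_line([*c,.048],max_speed=.08,max_force=15)
o=manip.get_obs();print(o['position'],o['width'],o['contact_force'],o['time_s'],o['joint_pos'])
fr={n:optics.capture(n)["frame"] for n in("side","top")}
for n in fr: cv2.imwrite(f"pics/{n}3.png",fr[n])
cv2.imwrite("pics/c3.png",np.hstack([crop(fr["side"],185,365,140,95,3),crop(fr["top"],415,240,75,95,5)[:285] if 0 else crop(fr["top"],410,255,80,95,3)]))
E
python3 regrasp.py
```

```text
[-0.0325  0.833  -0.1141  1.7557  0.1588  0.5619 -0.1109] [ 0.9751  0.9305 -0.9642  1.9086  1.0118  0.8901  1.2062]
[-0.5987  1.0396  0.9113  1.7745 -1.0518  0.9022 -2.2021] [ 0.2981  0.723   0.1715  1.9299 -0.2344  0.5077 -0.7782]
y0 0.1332036732051034
hit False [0.6008 0.0394 0.0119] [ 0.1959  0.4611 -0.3564]
0.4082870005355846 62.721848487854004 [0.5421 0.0545 3.1637]
[ 0.4867 -0.2345  0.0485] 0.4087380513384612 [ 1.1496  0.178  -1.62  ] 18.975 [ 0.6519  0.7411 -0.38    1.9171  0.4808  0.5722  1.6827]
```

View pics/c3.png

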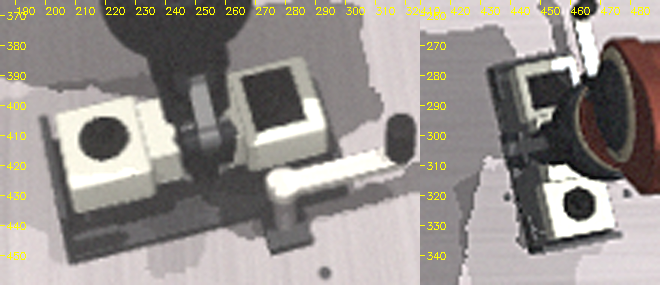

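The picture shows the handset held flat over the cradle: joystick at side (216,411) / top (460,322) at the backplate end, display at the foot end. Now I'll refine the offset numerically.

```bash
cat > hov.py <<'E'
from meas import *
S=optics.capture("side");T=optics.capture("top")
o=manip.get_obs(); zf=o['position'][2]-.012+.028; p0=[*o['position'][:2],-2.982]; print(o['position'],zf)
gs=cv2.cvtColor(S["frame"],cv2.COLOR_BGR2GRAY); gt=cv2.cvtColor(T["frame"],cv2.COLOR_BGR2GRAY)
print('S face',gs[403,210],gs[417,225],'front',gs[428,215],gs[413,283],'bench',gs[452,300],gs[452,247],'T face',gt[330,452],gt[315,468],gt[277,448],'bench',gt[340,430],gt[340,485])
def body(zf): return [box(a,b,-w,w,zf-.028,zf) for a,b,w in((-.07,-.025,.025),(-.03,.03,.018),(.025,.07,.025))]
E
python3 hov.py
```

```text
[ 0.4865 -0.2344  0.0484] 0.06444946124963098
S face 149 151 front 99 97 bench 125 110 T face 58 125 118 bench 111 128
```

```bash
cat >> hov.py <<'E'
print('T face',gt[330,456],gt[318,466],gt[279,446])
wS=(190,375,115,60)
print('S',gfit(S,face(zf),p0,wS,110,146,[(233,375,262,440),(262,417,305,440),(208,403,224,419),(262,384,283,408)],save='pics/vS.png'))
print('T',gfit(T,face(zf),p0,(436,268,46,80),140,min(178,int(gt[330,456])-3),[(436,286,490,313),(457,262,490,313),(444,280,458,313),(456,316,468,330)],save='pics/vT.png'))
# display/joystick dark blobs
for n,c,g,pt in(("S",S,gs,None),):
    for nm,(u0,v0,u1,v1),z in(("joy",(204,400,228,423),zf+.010),("disp",(261,382,286,410),zf)):
        w=np.clip((110-g[v0:v1,u0:u1].astype(float))/60,0,1); vv,uu=np.mgrid[v0:v1,u0:u1]
        P=onplane(c,(np.sum(w*uu)/w.sum(),np.sum(w*vv)/w.sum()),z); print(n,nm,w.sum(),P)
a,b=cv2.imread('pics/vS.png'),cv2.imread('pics/vT.png'); h=max(a.shape[0],b.shape[0])
cv2.imwrite('pics/v.png',np.hstack([cv2.copyMakeBorder(i,0,h-i.shape[0],0,4,0) for i in(a,b)]))
E
python3 hov.py 2>/dev/null
```

```text
[ 0.4864 -0.2344  0.0483] 0.06427051285058734
S face 147 149 front 99 100 bench 126 110 T face 56 127 119 bench 112 128
T face 164 145 125
S (array([ 0.4858, -0.2369, -2.9722]), np.float64(235.95201482335852))
T (array([ 0.4873, -0.2472, -3.224 ]), np.float64(96.30626242653925))
S joy 204.41666666666669 [ 0.4383 -0.25    0.0743]
S disp 439.41666666666663 [ 0.5287 -0.224   0.0643]
```

View pics/v.png

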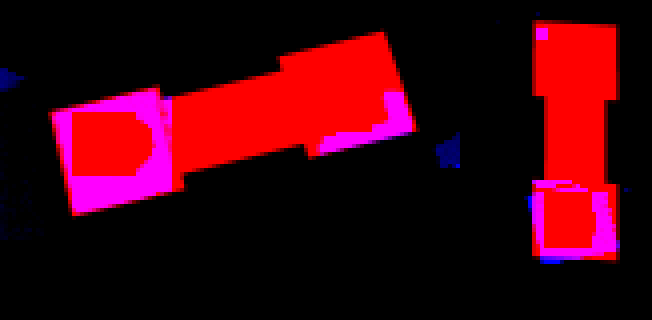

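```bash
cat > joy.py <<'E'
from meas import *
S=optics.capture("side");T=optics.capture("top")
def blob(g,win,thr):
    u0,v0,u1,v1=win; w=np.clip((thr+20-g[v0:v1,u0:u1].astype(float))/40,0,1)
    n,lab,st,ce=cv2.connectedComponentsWithStats((w>.5).astype(np.uint8)); k=1+np.argmax(st[1:,4]); w=w*cv2.dilate((lab==k).astype(np.uint8),np.ones((3,3)))
    vv,uu=np.mgrid[v0:v1,u0:u1]; return np.array([(w*uu).sum(),(w*vv).sum()])/w.sum(),w.sum()
rd=lambda f:cv2.cvtColor(cv2.imread(f),cv2.COLOR_BGR2GRAY)
# (camera, lying pose, lying win, hover win, cradle pose)
zf=manip.get_obs()['position'][2]-.012+.028
for n,c,hp,w2,w3,cp,t2,t3 in(("S",S,(.6005,.0382,1.7058),(280,265,302,284),(206,401,227,421),(.4863,-.2358,-2.9848),100,95),
                  ("T",T,(.6011,.0406,1.7023),(320,256,336,274),(454,314,470,331),(.4862,-.2327,-2.9799),100,95)):
    b2,a2=blob(rd(f'pics/{"side" if n=="S" else "top"}2.png'),w2,t2); b3,a3=blob(cv2.cvtColor(c["frame"],cv2.COLOR_BGR2GRAY),w3,t3); print(n,b2,a2,b3,a3)
    for e in(.008,.011,.014):
        q2=R.from_euler('z',-hp[2]).apply(onplane(c,b2,.028+e)-[hp[0],hp[1],0])[:2]
        q3=R.from_euler('z',-cp[2]).apply(onplane(c,b3,zf+e)-[cp[0],cp[1],0])[:2]
        print(' e',e,'lying(handset l,w)',q2*1e3,'hover in cradle',q3*1e3)
for yaw in(-2.982,-2.972):
    wn=(436,300,46,45)
    g=cv2.cvtColor(T["frame"],cv2.COLOR_BGR2GRAY)[300:345,436:482].astype(float); m=np.clip((g-128)/30,0,1); m[16:30,18:34]=1; m[:12]=0
    f=lambda q:((sil(T,face(zf)[2:],[.4865+q[0]*.01,-.2335+q[1]*.01,yaw],win=wn)-m)[13:]**2).sum()
    r=minimize(f,[0,0],method='Nelder-Mead',options=dict(initial_simplex=[[0,0],[.5,0],[0,.5]])); print('T head',yaw,.4865+r.x[0]*.01,-.2335+r.x[1]*.01,r.fun)
E
python3 joy.py
```

```text
S [292.716  274.1707] 108.8 [218.6702 410.7775] 193.89999999999998
 e 0.008 lying(handset l,w) [42.8691  0.9251] hover in cradle [47.7596  4.5845]
 e 0.011 lying(handset l,w) [39.8996  1.6393] hover in cradle [47.8087  6.542 ]
 e 0.014 lying(handset l,w) [36.9302  2.3535] hover in cradle [47.8578  8.4995]
T [322.7668 264.2963] 62.175000000000004 [462.65   322.8038] 97.07499999999999
 e 0.008 lying(handset l,w) [45.0214  2.0916] hover in cradle [47.7086 -0.6473]
 e 0.011 lying(handset l,w) [45.103   2.5989] hover in cradle [47.7359 -1.4587]
 e 0.014 lying(handset l,w) [45.1845  3.1062] hover in cradle [47.7631 -2.27  ]
T head -2.982 0.4873133406192064 -0.2341310246884823 53.48788542868128
T head -2.972 0.4870327255325392 -0.23344964024983347 53.83052287581698
```

Both views put the handset about 1.1 mm off in y and centred in x, inside the ±2.8 mm clearance. I'll correct that and lower gently.

```bash
cat > lower.py <<'E'
from meas import *
import sys
o=manip.get_obs(); q=o['tcp_rot']; t=np.array([.4863,-.2334])
manip.servo_line([*t,.046],td(0.1332+1.5972),max_speed=.03)
o=manip.get_obs();print(o['position'],o['contact_force'])
hit=manip.servo_line([*t,.0175],max_speed=.02,max_force=5)
o=manip.get_obs();print(hit,o['position'],o['contact_force'],o['torque'],o['time_s'])
E
python3 lower.py
```

```text
[ 0.4862 -0.2332  0.0458] [-0.8914  0.3888 -1.1243]
True [ 0.4862 -0.2334  0.0206] [-0.0493 -0.4935  4.5907] [-0.0427  0.0482 -0.0015] 20.775
```

Contact at z = 0.0206, where full seating was expected. Release and check the seating, then go for the keeper.

```bash
cat > rel.py <<'E'
from meas import *
fingers.command_gripper(0.65)
o=manip.get_obs(); print(o['contact_force'])
manip.servo_line(o['position']+[0,0,.15],max_speed=.15)
c=np.array([.4863,-.2343]); pv=c+R.from_euler('z',-2.982).apply([-.04,.042,0])[:2]
for phi in(.16,.9,1.73):
    k=pv+.065*np.array([np.cos(phi),np.sin(phi)]); print(phi,k,manip.inverse_kinematics([*k,.062],td(phi-np.pi/2)))
fingers.command_gripper(0.5)
k=pv+.065*np.array([np.cos(.16),np.sin(.16)])
manip.movep([*k,.14],td(.16-np.pi/2))
o=manip.get_obs(); print(o['time_s'],o['joint_pos'])
# move aside view
S=optics.capture("side");T=optics.capture("top")
cv2.imwrite("pics/side4.png",S["frame"]);cv2.imwrite("pics/top4.png",T["frame"])
cv2.imwrite("pics/c4.png",np.hstack([crop(S["frame"],185,365,140,95,3),crop(T["frame"],410,255,80,95,3)]))
for n,cc,w,l,h,ig in(("S",S,(190,375,115,75),110,146,[(266,405,330,460)]),("T",T,(425,262,55,85),128,160,[(455,255,490,294)])):
    print(n,gfit(cc,face(.036),[.4863,-.2343,-2.982],w,l,h,ig,fill=True))
E
python3 rel.py
```

```text
[0.7749 0.099  0.2766]
0.16 [ 0.5966 -0.2591] [ 0.1596  0.8433  0.3852  1.5977 -0.4097  0.7817 -0.6888]
0.9 [ 0.5729 -0.2185] [ 0.2176  0.7745  0.1854  1.7092 -0.2073  0.677  -0.1574]
1.73 [ 0.5222 -0.2052] [ 0.3562  0.7105 -0.0325  1.8575  0.039   0.5742  0.458 ]
24.7167 [ 0.1525  0.7443  0.3988  1.5438 -0.3365  0.9224 -0.7493]
S (array([ 0.4868, -0.2341, -2.9495]), np.float64(1395.3301798453588))
T (array([ 0.4858, -0.2329, -3.0145]), np.float64(765.5830357765042))
```

View pics/c4.png

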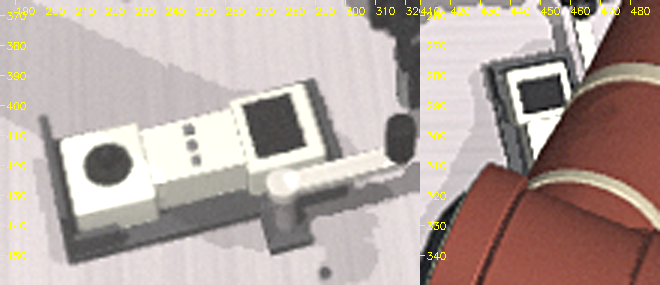

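The handset lies flat between the cheeks, joystick at side (218,420) by the backplate, display at the foot end (270,405), well seated. Now swing the keeper.

```bash
cat > keep.py <<'E'
from meas import *
c=np.array([.4863,-.2343]); pv=c+R.from_euler('z',-2.982).apply([-.04,.042,0])[:2]
K=lambda phi:[*(pv+.065*np.array([np.cos(phi),np.sin(phi)])),.063]
hit=manip.servo_line(K(.16),max_speed=.08,max_force=8); print('down hit',hit)
if hit: raise SystemExit
fingers.command_gripper(0.26); print(manip.get_obs()['width'])
for phi in np.linspace(.16,1.73,10)[1:]:
    hit=manip.servo_line(K(phi),td(phi-np.pi/2),max_speed=.05,max_force=8)
    if hit: print('hit at',phi,manip.get_obs()['contact_force']);break
o=manip.get_obs(); t=np.array([-np.sin(1.73),np.cos(1.73),0])
hit=manip.servo_line(o['position']+.012*t,max_speed=.03,max_force=4)
o=manip.get_obs(); print(hit,o['position']-K(1.73),o['contact_force'])
fingers.command_gripper(0.5)
manip.servo_line(o['position']+[0,0,.12],max_speed=.15)
manip.movep([.55,.12,.3],td(0))
S=optics.capture("side");T=optics.capture("top"); print(manip.get_obs()['time_s'])
cv2.imwrite("pics/side5.png",S["frame"]);cv2.imwrite("pics/top5.png",T["frame"])
cv2.imwrite("pics/c5.png",np.vstack([np.hstack([crop(S["frame"],185,365,140,95,3),crop(T["frame"],410,255,80,95,3)]),np.hstack([cv2.resize(S["frame"],(330,248)),cv2.resize(T["frame"],(330,248))])]))
a=tri([(S,project(S,K(1.73))[0]),(T,project(T,K(1.73))[0])]); print('knob closed expected px',project(S,K(1.73)),project(T,K(1.73)))
E
python3 keep.py
```

```text
down hit False
0.2635639111194007
True [-0.0041 -0.0005  0.0002] [ 1.5307 -0.1649  1.5531]
32.65
knob closed expected px [[268.6249 386.8259]] [[444.6264 288.4727]]
```

View pics/c5.png

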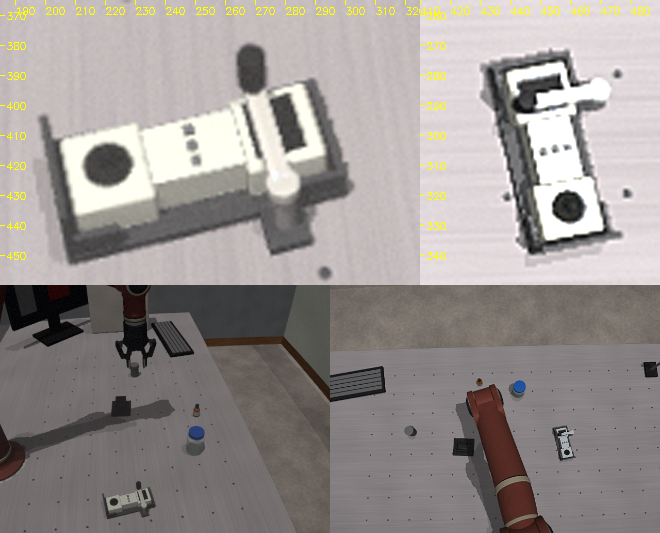

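The keeper lies across the handset. Its knob is at side (268,387) / top (445,288), exactly the closed prediction, and it met the stop at 4 N. The handset is seated, and the jar, vial and canister are where they stood.

```bash
python3 -c "
from station import manip
print(manip.close_job())"
```

```text
the job is handed in; nothing more can be done
None
```

The job is handed in: the handset was laid on its back and released, then taken by the waist and seated in the cradle with the joystick up at the backplate; the keeper is closed to its stop, and the jar, vial and canister are untouched, at about 33 s of the 72 s allowed.

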